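# Couple a push grease gun to a bearing's tilted nipple and hold the stroke

### The arm

A 6-joint arm with a two-finger parallel gripper is mounted at the origin on the work surface; the furniture and walls round the work are solid. World frame = base frame: x ahead of the robot, y to its left, z up, the work surface at z = 0. Lengths are in m, angles in rad, forces in N, time in s.
With the tool pointing down it reaches from about 0.275 to 0.825 m from the base axis. Payload 4.9 kg.
Tool frame: the origin (TCP) lies at the very end of the fingers, on their centre line; the grasp point (between the pads) lies 19 mm behind it; z points along the fingers, x is the direction in which the jaws open and shut, and the axes are right-handed (so a half turn about z gives the same grasp; the last joint's range is limited). The gripper opens to 85 mm and grips with 20 to 120 N. Pads are 22 mm wide; open, the fingers measure 114 mm over their backs; the gripper's body (76 mm by 85 mm) begins 54 mm behind the grasp point. The pads swing forward as they close: fully open they stand 13 mm farther back than shut.
Start: joints at [0.984, 0.326, -0.193, 1.052, 0, 1.437], TCP at [0.241, 0.495, 0.231] pointing down, gripper open.
Joint ranges: [-2.65, 2.65], [-0.97, 1.79], [-1.3, 1.35], [-1.93, 2.1], [-1.47, 1.37], [-3.14, 3.14]. Speed limits (rad/s): [2.57, 2.57, 3.14, 3.14, 3.14, 3.14].

### API

Orientations are given as [roll, pitch, yaw] about the fixed x, y, z axes, in that order (R = Rz(yaw) Ry(pitch) Rx(roll)).
In Python, from station import env, imaging, hand_in gives the robot as it stands.
- The arm moves only by the tool move_arm, never from a script. Its argument "deltas" is a list of rows, each an object of numbers: "rx", "ry", "rz": the turn, a rotation vector about the tool's x, y, z in degrees; "dx", "dy", "dz": the shift along the tool's x, y, z in mm; "gripper": the gripper command: -1 is shut, 1 is fully open, values between are in proportion. A call has 1 to 20 rows; each row is the pose to reach, as a shift and turn from the pose commanded when the call began, along the tool's axes at that moment; what a row does not reach only later rows make up. A row lasts 1/10 s, in which the tool goes at most 50 mm and 8.59 degrees, less where a joint would pass 70% of its speed; a pose out of reach is approached as far as the arm can. A call with a gripper value outside its range is refused whole. The fingers move at their own pace and stop on an object; "squeeze" is the grip in N (left out, the last holds). Time passes only in rows, so rows that repeat a pose let the fingers close. It gives the time, the measured TCP pose, the force and the opening at its end, in the units of the state.
- env.observe(): the state, without advancing time (a new reading comes with each control period).
- imaging.capture(name): name is "scene" or "top" or "wrist"; returns a dict with "frame" (400x640x3 uint8, red, green, blue), "fx", "fy", "cx", "cy" (pixels), "distortion" ([k1, k2, p1, p2, k3] as OpenCV has them; the pictures are not rectified), "rvec" (rotation vector, rad) and "tvec" (3), from world to camera coordinates, as OpenCV has them. Camera axes: x right, y down, z forward; pixel columns grow to the right and rows downward; lengths in m; the calibration is good to about 2 mm. A picture is of the moment at which its call begins. There is no depth.
- hand_in(): hands the job in, once; it reports no verdict.
The state is a dict: "clock": time; "joint_pos": joint angles; "joint_velocities": joint speeds; "tau": joint torques, N m; "ee_pos": TCP position; "eef_rot": TCP orientation; "ft_force": force on the tool from outside, world axes, zero at the start; "ft_torque": the same for the moment, N m; "width": finger opening in m.
Only numpy, scipy, OpenCV 4.12 (cv2) and the standard library are available. Lean on these libraries where they do the work, as an engineer would, in place of code of your own. Each camera call takes 0.05 s, during which the arm holds its last target. There are 200 camera calls.

### The job

Pull the dust cap off the bearing's tilted grease nipple and set it down on the bench top, then lift the push grease gun out of its stand and press its coupler squarely onto the nipple until the jaws snap over the head. Keep pushing straight in until the nozzle tube has sunk well over half of its travel into the barrel, and finish like that: still gripping the gun and pushing against its spring, without letting go. Leave the other things on the bench where they are.

Things in the scene. Friction and masses are not known exactly. Their poses are not given: they have to be found in the camera images.
- bearing: Grey cast plummer-block bearing on a dark 190 x 116 mm foot plate, fixed; an 82 mm belt pulley on its shaft (along y, 56 mm up). Origin on the bench under the bearing, x along the foot; the nipple leans to -x. Housing top 102 mm up; only the nipple is higher.
- nipple_head (a point): Centre of the ball head (14 mm) of the brass grease nipple on the bearing, 120 mm above the bench, at first hidden in the dust cap; below it a 9 mm neck, then a 17 mm hexagon starting 15 mm below the centre. z points out along the nipple's axis, which leans 0.52 rad (30 degrees) from vertical; press the coupler along -z.
- dust_cap: The dust cap (see cap_center). Origin at the centre of its mouth, z along its axis away from the mouth.
- cap_center (a point): Centre of the dark dust cap, a rigid round cup 36 mm long, 26 mm across at the mouth (29 mm bead), 23 mm at the closed end, 20 g, put loosely mouth-down over the nipple (bore 22 mm deep: pull it off along the nipple's axis). z along its axis away from the mouth, which is 18 mm below this point.
- gun_stand: Grey folded-steel stand fixed to the bench, foot 130 x 110 mm. Its top plate (100 x 90 mm, upper face 117 mm up) has a 38 mm hole in which the gun hangs upright by its collar. Origin on the bench right under the hole; nothing on it is higher than the plate. The bench 85 to 135 mm from its origin toward the robot (-x) is bare.
- grease_gun: The push grease gun, 178 mm long, about 0.5 kg. Origin at the coupler's mouth (nozzle out), z along its axis from coupler to handle end. Aluminium barrel 34 mm diameter, collar 45 mm diameter at 108 to 113 mm from the mouth, black handle 31 mm diameter at 113 to 169 mm. Lift it straight up by 115 mm or more to free it.
- gun_grip (a point): Middle of the gun's black handle (31 mm diameter), 143 mm from the coupler's mouth with the nozzle out, 30 mm above the collar, 34 mm below the gun's end. z along the gun's axis from coupler to handle end.
- coupler_seat (a point): Point on the gun's axis 9 mm inside the coupler's mouth, where the nipple head's centre lies once the coupler is home; it moves with the nozzle tube. Coupler 27 mm diameter, four sprung jaws that meet the head with this point about 11 mm short of the head's centre and snap behind it at about 6 N. z along the gun's axis from coupler to handle end.
- gun_nozzle (a joint): How far the bright nozzle tube is pushed into the barrel: 0 fully out, 0.016 m fully in. A spring pushes it out with 9 N at 0 and 13 N at 0.016; a square coupler snaps on before the tube has moved much.
- hex_key: black L-shaped hex key lying flat, 96 x 62 x 8 mm; a bystander, loose; origin at the centre of its underside
- hex_bolt: M12 hexagon bolt lying down, 58 x 52 x 19 mm; a bystander, loose; origin at the centre of its underside
- centre_punch: black centre punch lying down, 112 x 17 x 10 mm; a bystander, loose; origin at the centre of its underside
- wax_tin: round tin, 70 mm across and 43 mm high; a bystander, loose; origin at the centre of its underside
Mind the look-alikes: they are no part of the job. What is shaped like the grease_gun but red is not meant.

How it is judged:
By the outcome, as a careful person would: the job done as asked, in the order asked, and still so for the second after the job is handed in, while the arm keeps its last pose, push and grip.
It also fails if it takes over 51 s, if anything falls off the work surface, if the arm or the gripper's body presses on something with over 40 N, if the wrist force passes 120 N, or if a joint passes its speed limit or range.

## Working session

There is one attempt and no reset: what is moved stays moved. The work goes in short steps, Python scripts to look and compute and a tool call to move; the robot and the scene stay as the last step left them, time stands still between calls to the robot, and variables do not carry over. Pictures are saved under pics/ and viewed, about 8 in all and at most 12, crops included, and the job is handed in when it is done.

Besides the shell and the picture viewer there is one more tool, called by a JSON object that holds its "fn" and its "kwargs", one argument or row to a line. move_arm: Moves the arm, as the interface text tells. Its arguments: {"type":"object","properties":{"deltas":{"type":"array"},"squeeze":{"type":"number"}},"required":["deltas"]}

```bash
mkdir -p pics; ls; cat > h.py <<'E'
import numpy as np, cv2
from station import env, imaging
def cap(n, save=None):
    c=imaging.capture(n); c['K']=np.array([[c['fx'],0,c['cx']],[0,c['fy'],c['cy']],[0,0,1.]]); c['d']=np.array(c['distortion'],float)
    c['R']=cv2.Rodrigues(np.array(c['rvec'],float))[0]; c['t']=np.array(c['tvec'],float)
    if save: cv2.imwrite('pics/'+save,cv2.cvtColor(c['frame'],cv2.COLOR_RGB2BGR))
    return c
def ray(c,uv):
    p=cv2.undistortPoints(np.array([[uv]],float),c['K'],c['d'])[0,0]
    d=c['R'].T@np.array([p[0],p[1],1]); return -c['R'].T@c['t'], d/np.linalg.norm(d)
def onz(c,uv,z):
    o,d=ray(c,uv); return o+d*(z-o[2])/d[2]
def tri(*cu):
    A=np.zeros((3,3));b=np.zeros(3)
    for c,uv in cu:
        o,d=ray(c,uv);P=np.eye(3)-np.outer(d,d);A+=P;b+=P@o
    x=np.linalg.solve(A,b)
    return x,[np.linalg.norm(np.cross(x-ray(c,uv)[0],ray(c,uv)[1]))*1000 for c,uv in cu]
def proj(c,X):
    return cv2.projectPoints(np.array(X,float).reshape(-1,1,3),np.array(c['rvec'],float),c['t'],c['K'],c['d'])[0][:,0]
E
python3 - <<'E'
from h import *
a=cap('scene','scene0.png');b=cap('top','top0.png')
for c in (a,b): print(c['fx'],c['cx'],c['cy'],-c['R'].T@c['t'],c['R'][2])
print(env.observe())
E
```

```text
pics
509.5241753134358 328.0811530269997 194.83798517279462 [-0.19175319 -0.99926602  0.68534264] [ 0.50706906  0.75392269 -0.41770988]
382.17350766508446 320.00104532932016 198.34910298223852 [0.4890896  0.06063489 1.06344465] [ 0.0305524   0.01528762 -0.99941625]
{'clock': 0.1, 'joint_pos': array([ 9.83808620e-01,  3.26832937e-01, -1.93439497e-01,  1.05200236e+00,
       -3.63152855e-06,  1.43658853e+00]), 'joint_velocities': array([ 3.85629913e-04, -1.89164981e-03,  1.82042206e-03,  9.38801605e-04,
       -6.19802247e-04,  5.11413128e-05]), 'tau': array([ 9.67832057e-04, -4.44239902e+01,  2.63037765e+01,  7.83689611e-03,
       -1.05491019e-04,  1.18828382e-06]), 'ee_pos': array([0.24032493, 0.49416595, 0.23061704]), 'eef_rot': array([-3.14139843e+00,  1.46565979e-03,  1.11801656e+00]), 'ft_force': array([-0.17705732,  0.52390277,  0.54946985]), 'ft_torque': array([0.02690065, 0.00187086, 0.03467938]), 'width': 0.08557053400827178}
```

View pics/scene0.png

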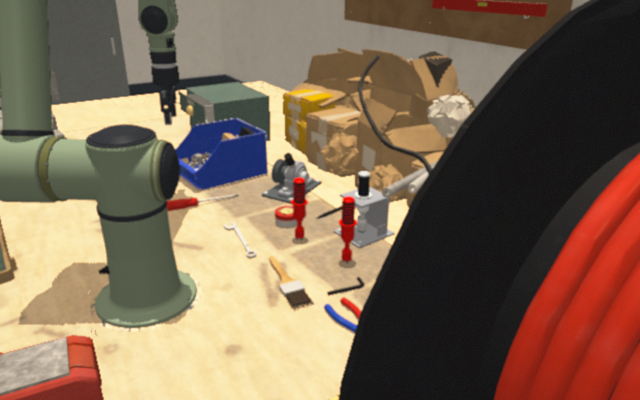

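View pics/top0.png

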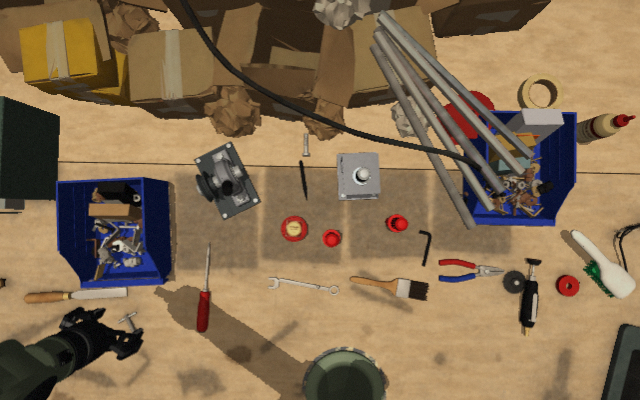

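The scene view shows the bearing at about (290,180), the gun in its stand at about (363,185) and two red decoys. The top view shows the bearing at (227,182), the stand at (358,176), the tin at (293,229) and the red guns at (332,238) and (397,223). I'll zoom in on both.

```bash
python3 - <<'E'
import cv2,numpy as np
s=cv2.imread('pics/scene0.png');t=cv2.imread('pics/top0.png')
f=lambda im,x,y,w,h,k:cv2.resize(im[y:y+h,x:x+w],None,fx=k,fy=k,interpolation=cv2.INTER_CUBIC)
A=np.hstack([f(t,185,135,80,60+25,5)[:300*2],f(t,320,140,80,85,5)])[:300]
A=np.hstack([f(t,185,135,80,60+25,5),f(t,320,140,80,85,5)])[:425]
B=np.hstack([f(s,255,145,80,35+30,5)[:],f(s,330,160,80,65,5)])
cv2.imwrite('pics/crop1.png',cv2.resize(np.vstack([A,B]),(800,750))[:])
im=np.vstack([A,B]);print(im.shape)
cv2.imwrite('pics/crop1.png',cv2.resize(im,None,fx=.8,fy=.8))
E
```

```text
(750, 800, 3)
```

View pics/crop1.png

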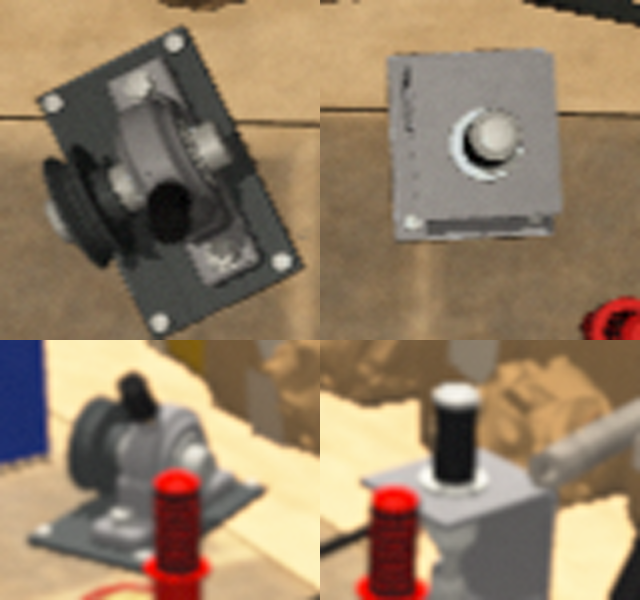

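The crop shows the four foot bolts, the cap at about (227,188) in top and (289.5,159) in scene, and the gun's end at (363.2,173.7) in top and (363.7,173.2) in scene.

```bash
cat > p.py <<'E'
from h import *
a=cap('scene');b=cap('top')
B=[onz(b,(185+x/4,135+y/4),.012) for x,y in [(53,103),(175,43),(282,262),(160,323)]]
for p in B: print(p)
m=np.mean(B,0); print('bearing',m)
l=(B[2]+B[3]-B[0]-B[1])/2; print('long',l,np.linalg.norm(l),np.degrees(np.arctan2(l[1],l[0])))
print('cap',tri((a,(289.5,159)),(b,(227,188))))
print('gun end',tri((a,(363.75,173.25)),(b,(363.25,173.75))))
S=[onz(b,(320+(x-320)/4,140+y/4),.117) for x,y in [(390,55),(552,50),(560,235),(397,240)]]
print('plate',S,'guess')
print('gunend@0.178', onz(b,(363.25,173.75),.1825),onz(b,(320+(485-320)/4,140+143/4),.117))
E
python3 p.py
```

```text
[0.61785492 0.41698011 0.012     ]
[0.66142117 0.33330865 0.012     ]
[0.51121808 0.25453541 0.012     ]
[0.46719814 0.33771105 0.012     ]
bearing [0.56442308 0.3356338  0.012     ]
long [-0.15042994 -0.07902115  0.        ] 0.16992206174136915 -152.28696462462582
cap (array([0.53854752, 0.30595116, 0.12107352]), [np.float64(0.32397918825125105), np.float64(0.32397918825130606)])
gun end (array([ 0.57529695, -0.02454752,  0.18052263]), [np.float64(0.03272828957999944), np.float64(0.03272828958008347)])
plate [array([0.62988646, 0.03421855, 0.117     ]), array([ 0.63513845, -0.06615502,  0.117     ]), array([ 0.52043014, -0.07322774,  0.117     ]), array([0.51502647, 0.02736766, 0.117     ])] guess
gunend@0.178 [ 0.57507696 -0.02433775  0.1825    ] [ 0.57639256 -0.02580528  0.117     ]
```

```bash
cat >> h.py <<'E'
from scipy.spatial.transform import Rotation as Ro
AZ=np.radians(27.7)
def frame(lean,az,flip=False):
    """tool leaning outward by `lean` toward azimuth az; x horizontal at az+90"""
    u=np.array([np.cos(az),np.sin(az),0]); z=np.sin(lean)*u+np.array([0,0,-np.cos(lean)])
    x=np.array([-np.sin(az),np.cos(az),0])*(-1 if flip else 1)
    return np.stack([x,np.cross(z,x),z],1)
def delta(R,p):
    s=env.observe(); R0=Ro.from_euler('xyz',s['eef_rot']).as_matrix()
    print('rot deg',np.round(np.degrees(Ro.from_matrix(R0.T@R).as_rotvec()),1),'mm',np.round(1000*R0.T@(np.array(p)-s['ee_pos']),1),'j',np.round(s['joint_pos'],2),'clk',s['clock'],'w',round(s['width'],4))
E
python3 - <<'E'
from h import *
R=frame(np.pi/6,AZ); c=np.array([.5385,.306,.121]); delta(R,c-.11*R[:,2]); print(c-.11*R[:,2])
E
```

```text
rot deg [-27.8  14.1 -52.4] mm [-83.2 317.8  14.6] j [ 0.98  0.33 -0.19  1.05 -0.    1.44] clk 0.2 w 0.0852
[0.48980335 0.28043369 0.21626279]
```

{"fn": "move_arm", "kwargs": {
  "deltas": [
    {"rx": -28, "ry": 14, "rz": -52.4, "dx": -83, "dy": 318, "dz": 14, "gripper": 0.3},
    {"rx": -28, "ry": 14, "rz": -52.4, "dx": -83, "dy": 318, "dz": 14, "gripper": 0.3},
    {"rx": -28, "ry": 14, "rz": -52.4, "dx": -83, "dy": 318, "dz": 14, "gripper": 0.3},
    {"rx": -28, "ry": 14, "rz": -52.4, "dx": -83, "dy": 318, "dz": 14, "gripper": 0.3},
    {"rx": -28, "ry": 14, "rz": -52.4, "dx": -83, "dy": 318, "dz": 14, "gripper": 0.3},
    {"rx": -28, "ry": 14, "rz": -52.4, "dx": -83, "dy": 318, "dz": 14, "gripper": 0.3},
    {"rx": -28, "ry": 14, "rz": -52.4, "dx": -83, "dy": 318, "dz": 14, "gripper": 0.3},
    {"rx": -28, "ry": 14, "rz": -52.4, "dx": -83, "dy": 318, "dz": 14, "gripper": 0.3},
    {"rx": -28, "ry": 14, "rz": -52.4, "dx": -83, "dy": 318, "dz": 14, "gripper": 0.3},
    {"rx": -28, "ry": 14, "rz": -52.4, "dx": -83, "dy": 318, "dz": 14, "gripper": 0.3},
    {"rx": -28, "ry": 14, "rz": -52.4, "dx": -83, "dy": 318, "dz": 14, "gripper": 0.3},
    {"rx": -28, "ry": 14, "rz": -52.4, "dx": -83, "dy": 318, "dz": 14, "gripper": 0.3}
  ]
}}

```text
clock: 1.4
ee_pos: [0.4901, 0.282, 0.2176]
eef_rot: [2.614, 0.002, 2.056]
ft_force: [0.2, -0.0, -0.1]
width: 0.0554
```

```bash
cat > q.py <<'E'
from h import *
R=frame(np.pi/6,AZ); c=np.array([.5385,.306,.121]); delta(R,c-.11*R[:,2])
w=cap('wrist','wrist1.png'); print(-w['R'].T@w['t'],w['R'][2],w['fx'])
print(proj(w,[c,c-.018*R[:,2],c+.018*R[:,2]]))
E
python3 q.py
```

```text
rot deg [0.2 0.1 0.1] mm [-1.2 -1.6  0.7] j [ 0.36  0.03 -0.76  0.25  0.06 -0.11] clk 1.4 w 0.0554
[0.36353383 0.21524618 0.30015265] [ 0.66819077  0.34962051 -0.65672414] 317.8073343698909
[[322.49551719 195.54879055]
 [322.39823348 202.53923983]
 [322.58111568 189.39863683]]
```

View pics/wrist1.png

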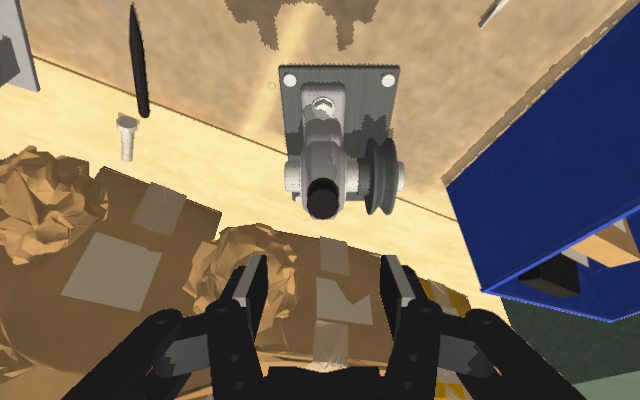

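The wrist view matches the prediction. The cap blob is centred at (323,198) against a predicted (322.5,195.5), and the foot bolts at (289,80) and (388,80) are level, so the yaw is right. Next I go down along the axis and grip.

{"fn": "move_arm", "kwargs": {
  "deltas": [
    {"dx": -1, "dy": -1.5, "dz": 40, "gripper": 0.2},
    {"dx": -1, "dy": -1.5, "dz": 80, "gripper": 0.2},
    {"dx": -1, "dy": -1.5, "dz": 105, "gripper": 0.2},
    {"dx": -1, "dy": -1.5, "dz": 120, "gripper": 0.2},
    {"dx": -1, "dy": -1.5, "dz": 120, "gripper": 0.2},
    {"dx": -1, "dy": -1.5, "dz": 120, "gripper": -1},
    {"dx": -1, "dy": -1.5, "dz": 120, "gripper": -1},
    {"dx": -1, "dy": -1.5, "dz": 120, "gripper": -1},
    {"dx": -1, "dy": -1.5, "dz": 120, "gripper": -1},
    {"dx": -1, "dy": -1.5, "dz": 120, "gripper": -1}
  ],
  "squeeze": 30
}}

```text
$.deltas[0]: bad value
```

{"fn": "move_arm", "kwargs": {
  "deltas": [
    {"rx": 0, "ry": 0, "rz": 0, "dx": -1, "dy": -1.5, "dz": 40, "gripper": 0.2},
    {"rx": 0, "ry": 0, "rz": 0, "dx": -1, "dy": -1.5, "dz": 80, "gripper": 0.2},
    {"rx": 0, "ry": 0, "rz": 0, "dx": -1, "dy": -1.5, "dz": 105, "gripper": 0.2},
    {"rx": 0, "ry": 0, "rz": 0, "dx": -1, "dy": -1.5, "dz": 120, "gripper": 0.2},
    {"rx": 0, "ry": 0, "rz": 0, "dx": -1, "dy": -1.5, "dz": 120, "gripper": 0.2},
    {"rx": 0, "ry": 0, "rz": 0, "dx": -1, "dy": -1.5, "dz": 120, "gripper": -1},
    {"rx": 0, "ry": 0, "rz": 0, "dx": -1, "dy": -1.5, "dz": 120, "gripper": -1},
    {"rx": 0, "ry": 0, "rz": 0, "dx": -1, "dy": -1.5, "dz": 120, "gripper": -1},
    {"rx": 0, "ry": 0, "rz": 0, "dx": -1, "dy": -1.5, "dz": 120, "gripper": -1},
    {"rx": 0, "ry": 0, "rz": 0, "dx": -1, "dy": -1.5, "dz": 120, "gripper": -1}
  ],
  "squeeze": 30
}}

```text
clock: 2.45
ee_pos: [0.5434, 0.3076, 0.1139]
eef_rot: [2.613, 0.002, 2.055]
ft_force: [-1.1, 0.5, 3.9]
width: 0.0248
```

{"fn": "move_arm", "kwargs": {
  "deltas": [
    {"rx": 0, "ry": 0, "rz": 0, "dx": 0, "dy": 0, "dz": -10, "gripper": -1},
    {"rx": 0, "ry": 0, "rz": 0, "dx": 0, "dy": 0, "dz": -25, "gripper": -1},
    {"rx": 0, "ry": 0, "rz": 0, "dx": 0, "dy": 0, "dz": -50, "gripper": -1},
    {"rx": 0, "ry": 0, "rz": 0, "dx": 0, "dy": 0, "dz": -85, "gripper": -1},
    {"rx": 0, "ry": 0, "rz": 0, "dx": 0, "dy": 0, "dz": -85, "gripper": -1},
    {"rx": 0, "ry": 0, "rz": 0, "dx": 0, "dy": 0, "dz": -85, "gripper": -1}
  ]
}}

```text
clock: 3.05
ee_pos: [0.5055, 0.2873, 0.1876]
eef_rot: [2.612, 0.003, 2.054]
ft_force: [-0.1, 0.4, -0.7]
width: 0.0249
```

```bash
python3 - <<'E'
from h import *
t=cap('top','top1.png');a=cap('scene','scene1.png');w=cap('wrist','wrist2.png')
f=lambda c,x,y,W,H,k:cv2.resize(cv2.cvtColor(c['frame'],4)[y:y+H,x:x+W],None,fx=k,fy=k,interpolation=cv2.INTER_CUBIC)
A=np.hstack([f(t,190,140,80,60,5),f(a,255,130,80,60,5)])
B=np.hstack([f(w,240,60,160,120,2.5),f(w,220,180,160,120,2.5)])
cv2.imwrite('pics/c2.png',np.vstack([A,B]))
h=np.array([.5385,.306,.121]); 
for p in [(.40,.22,0),(.38,.25,0),(.42,.22,0),(.466,-.025,0)]: print(p,proj(t,[p]))
delta(frame(0,np.arctan2(.22,.40)),[.40,.22,.1])
E
```

```text
(0.4, 0.22, 0) [[267.53461627 240.87078726]]
(0.38, 0.25, 0) [[256.57487146 247.81634758]]
(0.42, 0.22, 0) [[267.73203317 233.66335441]]
(0.466, -0.025, 0) [[356.22968331 219.20473595]]
rot deg [30.1  0.4 -1.1] mm [ -10.6 -150.1   11.6] j [ 0.36  0.11 -0.77  0.16  0.06 -0.11] clk 3.2 w 0.025
```

View pics/c2.png

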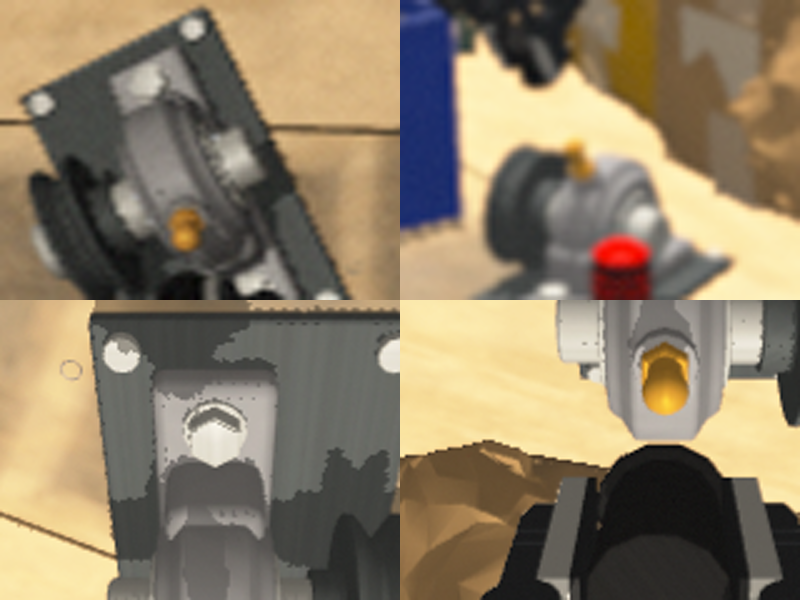

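The cap is off and held in the jaws. The brass nipple is visible in all three views: wrist head about (325.6,216), top about (226.8,187.5), scene about (289.8,159.5).

```bash
cat > n.py <<'E'
from h import *
import sys
def mask(c,x0,y0,x1,y1):
    h=cv2.cvtColor(c['frame'],cv2.COLOR_RGB2HSV); m=cv2.inRange(h,(8,170,90),(25,255,255)); z=np.zeros_like(m); z[y0:y1,x0:x1]=m[y0:y1,x0:x1]; return z
t,a,w=cap('top'),cap('scene'),cap('wrist')
H=np.array([.5370,.3052,.120]); ax=-frame(np.pi/6,AZ)[:,2]
for n,c,b in (('t',t,(220,175,235,195)),('s',a,(283,150,297,172)),('w',w,(295,185,350,240))):
    m=mask(c,*b); ys,xs=np.nonzero(m)
    print(n,len(xs),xs.min(),xs.max(),ys.min(),ys.max(),xs.mean(),ys.mean(),'proj head',proj(c,[H,H+.007*ax,H-.015*ax]).round(1).tolist())
    if n=='w': print([(y,int(xs[ys==y].min()),int(xs[ys==y].max())) for y in range(ys.min(),ys.max()+1)])
    else: print('\n'.join(''.join('#' if v else '.' for v in r) for r in m[b[1]:b[3],b[0]:b[2]]))
E
python3 n.py
```

```text
t 34 225 229 182 189 226.88235294117646 185.52941176470588 proj head [[227.5, 188.5], [227.5, 189.7], [227.5, 186.2]]
...............
...............
...............
...............
...............
...............
...............
......###......
.....####......
.....#####.....
.....#####.....
.....#####.....
.....####......
.....#####.....
......###......
...............
...............
...............
...............
...............
s 13 289 292 159 164 290.3076923076923 161.6153846153846 proj head [[289.1, 159.5], [288.4, 158.0], [290.5, 162.6]]
..............
..............
..............
..............
..............
..............
..............
..............
..............
......##......
......##......
......##......
.......##.....
.......###....
........##....
..............
..............
..............
..............
..............
..............
..............
w 418 317 334 198 225 325.1961722488038 211.98803827751198 proj head [[325.4, 212.0], [325.4, 215.4], [325.3, 205.2]]
[(198, 325, 325), (199, 323, 327), (200, 321, 329), (201, 319, 331), (202, 318, 333), (203, 317, 333), (204, 317, 333), (205, 317, 334), (206, 317, 334), (207, 317, 334), (208, 317, 334), (209, 317, 334), (210, 317, 334), (211, 317, 333), (212, 317, 333), (213, 317, 333), (214, 317, 333), (215, 317, 333), (216, 317, 333), (217, 317, 333), (218, 317, 333), (219, 317, 333), (220, 318, 333), (221, 318, 333), (222, 318, 332), (223, 319, 331), (224, 320, 330), (225, 322, 329)]
```

```bash
python3 - <<'E'
from h import *
t,a,w=cap('top'),cap('scene'),cap('wrist')
print(onz(w,(325.3,217.2),.12),onz(t,(227.2,187.3),.12),onz(a,(289.8,159.8),.12))
print(tri((w,(325.3,217.2)),(t,(227.2,187.3)),(a,(289.8,159.8))))
H=np.array([.540,.3065,.120]); ax=-frame(np.pi/6,AZ)[:,2]
for c in (t,a,w): print(proj(c,[H,H-.015*ax]).round(1).tolist())
E
```

```text
[0.54309589 0.30843138 0.12      ] [0.54007885 0.30596116 0.12      ] [0.53749306 0.30159603 0.12      ]
(array([0.54065467, 0.3067175 , 0.11950797]), [np.float64(2.256499848571932), np.float64(0.8134539933366975), np.float64(1.690616674980159)])
[[227.0, 187.3], [227.0, 185.0]]
[[289.7, 159.2], [291.1, 162.3]]
[[325.0, 214.1], [324.9, 207.3]]
```

```bash
python3 - <<'E'
from h import *
delta(frame(0,np.arctan2(.25,.38)),[.38,.25,.06])
E
```

```text
rot deg [30.1  1.6 -5.5] mm [  25.3 -173.8   44.3] j [ 0.36  0.11 -0.77  0.17  0.06 -0.11] clk 3.5 w 0.0249
```

{"fn": "move_arm", "kwargs": {
  "deltas": [
    {"rx": 30.2, "ry": 1.5, "rz": -5.5, "dx": 10, "dy": -60, "dz": -20},
    {"rx": 30.2, "ry": 1.5, "rz": -5.5, "dx": 20, "dy": -110, "dz": 5},
    {"rx": 30.2, "ry": 1.5, "rz": -5.5, "dx": 25, "dy": -174, "dz": 44},
    {"rx": 30.2, "ry": 1.5, "rz": -5.5, "dx": 25, "dy": -174, "dz": 44},
    {"rx": 30.2, "ry": 1.5, "rz": -5.5, "dx": 25, "dy": -174, "dz": 44},
    {"rx": 30.2, "ry": 1.5, "rz": -5.5, "dx": 25, "dy": -174, "dz": 44},
    {"rx": 30.2, "ry": 1.5, "rz": -5.5, "dx": 25, "dy": -174, "dz": 44},
    {"rx": 30.2, "ry": 1.5, "rz": -5.5, "dx": 25, "dy": -174, "dz": 44},
    {"rx": 30.2, "ry": 1.5, "rz": -5.5, "dx": 25, "dy": -174, "dz": 44}
  ]
}}

```text
$.deltas[0]: bad value
```

{"fn": "move_arm", "kwargs": {
  "deltas": [
    {"rx": 30.2, "ry": 1.5, "rz": -5.5, "dx": 10, "dy": -60, "dz": -20, "gripper": -1},
    {"rx": 30.2, "ry": 1.5, "rz": -5.5, "dx": 20, "dy": -110, "dz": 5, "gripper": -1},
    {"rx": 30.2, "ry": 1.5, "rz": -5.5, "dx": 25, "dy": -174, "dz": 44, "gripper": -1},
    {"rx": 30.2, "ry": 1.5, "rz": -5.5, "dx": 25, "dy": -174, "dz": 44, "gripper": -1},
    {"rx": 30.2, "ry": 1.5, "rz": -5.5, "dx": 25, "dy": -174, "dz": 44, "gripper": -1},
    {"rx": 30.2, "ry": 1.5, "rz": -5.5, "dx": 25, "dy": -174, "dz": 44, "gripper": -1},
    {"rx": 30.2, "ry": 1.5, "rz": -5.5, "dx": 25, "dy": -174, "dz": 44, "gripper": -1},
    {"rx": 30.2, "ry": 1.5, "rz": -5.5, "dx": 25, "dy": -174, "dz": 44, "gripper": -1}
  ]
}}

```text
clock: 4.3
ee_pos: [0.3818, 0.2503, 0.0626]
eef_rot: [3.137, 0.003, 2.152]
ft_force: [-0.1, -0.9, -0.2]
width: 0.0251
```

Now lower slowly until the cap nearly touches (TCP z about 10 mm).

{"fn": "move_arm", "kwargs": {
  "deltas": [
    {"rx": 0, "ry": 0, "rz": 0, "dx": 0, "dy": 0, "dz": 25, "gripper": -1},
    {"rx": 0, "ry": 0, "rz": 0, "dx": 0, "dy": 0, "dz": 42, "gripper": -1},
    {"rx": 0, "ry": 0, "rz": 0, "dx": 0, "dy": 0, "dz": 48, "gripper": -1},
    {"rx": 0, "ry": 0, "rz": 0, "dx": 0, "dy": 0, "dz": 50, "gripper": -1},
    {"rx": 0, "ry": 0, "rz": 0, "dx": 0, "dy": 0, "dz": 50, "gripper": -1},
    {"rx": 0, "ry": 0, "rz": 0, "dx": 0, "dy": 0, "dz": 50, "gripper": -1}
  ]
}}

```text
clock: 4.9
ee_pos: [0.381, 0.2499, 0.0116]
eef_rot: [3.14, 0.002, 2.153]
ft_force: [-0.9, -0.3, -0.7]
width: 0.0248
```

```bash
python3 -c "
from h import *
cap('wrist','w3.png'); s=env.observe(); print(s['ee_pos'],s['ft_force'])
im=cv2.imread('pics/w3.png')[180:400,180:460]; cv2.imwrite('pics/w3c.png',cv2.resize(im,None,fx=2,fy=2))"
```

```text
[0.38092595 0.24991844 0.0115313 ] [ 1.03590363  0.06206869 -0.70831523]
```

View pics/w3c.png

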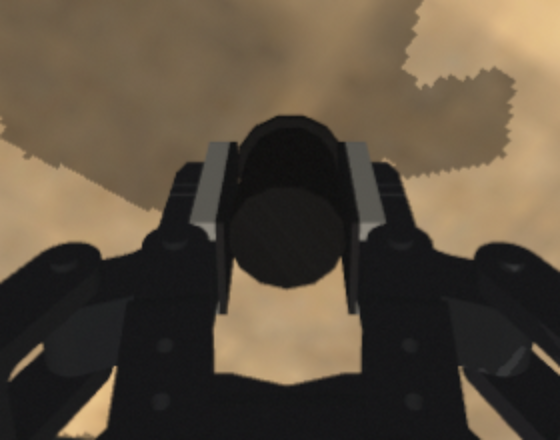

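The cap sits squarely in the jaws at a crop centre of about (290,200), and nothing is touching yet. I'll lower a little more.

{"fn": "move_arm", "kwargs": {
  "deltas": [
    {"rx": 0, "ry": 0, "rz": 0, "dx": 0, "dy": 0, "dz": 1, "gripper": -1},
    {"rx": 0, "ry": 0, "rz": 0, "dx": 0, "dy": 0, "dz": 2, "gripper": -1},
    {"rx": 0, "ry": 0, "rz": 0, "dx": 0, "dy": 0, "dz": 3, "gripper": -1},
    {"rx": 0, "ry": 0, "rz": 0, "dx": 0, "dy": 0, "dz": 3, "gripper": -1}
  ]
}}

```text
clock: 5.35
ee_pos: [0.3809, 0.2501, 0.0084]
eef_rot: [3.141, 0.002, 2.153]
ft_force: [-1.0, 1.0, 7.9]
width: 0.0248
```

Contact at 8 N, so the cap is on the bench. Release and retreat upward.

{"fn": "move_arm", "kwargs": {
  "deltas": [
    {"rx": 0, "ry": 0, "rz": 0, "dx": 0, "dy": 0, "dz": -1, "gripper": -0.1},
    {"rx": 0, "ry": 0, "rz": 0, "dx": 0, "dy": 0, "dz": -1, "gripper": -0.1},
    {"rx": 0, "ry": 0, "rz": 0, "dx": 0, "dy": 0, "dz": -1, "gripper": -0.1},
    {"rx": 0, "ry": 0, "rz": 0, "dx": 0, "dy": 0, "dz": -20, "gripper": -0.1},
    {"rx": 0, "ry": 0, "rz": 0, "dx": 0, "dy": 0, "dz": -60, "gripper": 0.3},
    {"rx": 0, "ry": 0, "rz": 0, "dx": 0, "dy": 0, "dz": -110, "gripper": 0.3},
    {"rx": 0, "ry": 0, "rz": 0, "dx": 0, "dy": 0, "dz": -160, "gripper": 0.3},
    {"rx": 0, "ry": 0, "rz": 0, "dx": 0, "dy": 0, "dz": -210, "gripper": 0.3},
    {"rx": 0, "ry": 0, "rz": 0, "dx": 0, "dy": 0, "dz": -250, "gripper": 0.3},
    {"rx": 0, "ry": 0, "rz": 0, "dx": 0, "dy": 0, "dz": -250, "gripper": 0.3}
  ]
}}

```text
clock: 6.35
ee_pos: [0.383, 0.2515, 0.2631]
eef_rot: [3.132, 0.004, 2.153]
ft_force: [0.5, 0.2, -1.2]
width: 0.0558
```

```bash
python3 -c "
from h import *
cap('top','t3.png')
g=[.5755,-.0247]
az=np.arctan2(g[1],g[0]); delta(frame(0,az),[*g,.26])
im=cv2.imread('pics/t3.png'); print(im[238:258,248:268].mean(2).astype(int))"
```

```text
rot deg [ 0.3  0.1 35.8] mm [-336.8   10.4    1.3] j [ 0.42  0.13 -0.37  1.06 -0.   -0.16] clk 6.4 w 0.0554
[[115 116 118 117 116 120 122 124 125 135 145 144 139 131 122 120 114 110
  110 110]
 [117 118 117 117 118 118 121 123 125 134 140 144 138 129 122 117 111 108
  108 108]
 [121 117 113 115 122 123 123 121 123 131 138 144 140 125 118 114 109 109
  108 107]
 [113 108 115 120 124 125 126 125 123 131 141 139 139 132 122 116 108 107
  103 102]
 [ 42  18  80 123 125 123 121 118 116 122 131 134 136 132 127 116 105 103
   84  66]
 [ 21  15  40  93 120  93  62  49  20  26  39  93 131 132 125 100  68  65
   69  69]
 [ 21  19  22  78  97  62  18  12   9  12  10  26  64 105 103  75  70  69
   69  69]
 [ 19  21  19  31  28  21  21  21  16  12   8   1  26  58  72  74  69  70
   69  66]
 [ 37  37  32  27  21  21  19  25  16  12  14   9   5  47  75  72  69  65
   69  68]
 [ 62  46  37  30  22  25  21  26  22  14  13  12   4  31  59  74  72  69
   68  67]
 [ 63  56  41  33  25  17  18  21  19  16  11  11  12  37  65  73  68  64
   68  67]
 [ 62  66  45  38  32  21  16  16  13  15  14   3  10  42  67  72  69  64
   67  67]
 [ 50  64  57  37  22  17   8  11  10  12  13  11  22  52  70  69  68  68
   67  69]
 [ 49  56  52  27  18  16  11  13  11  14  17  31  48  65  72  74  69  65
   66  69]
 [ 51  25  24  27  22   8  11  12  21  27  43  74  82  79  73  69  70  67
   66  66]
 [ 24  18  20  25  21  16  19  24  51  70  75  84  79  76  72  69  65  65
   63  68]
 [ 42  20  17  23  33  32  47  64  74  78  82  84  79  76  71  73  68  64
   66  64]
 [ 50  31  41  47  66  72  67  70  73  79  85  83  80  75  68  64  63  63
   67  64]
 [ 53  70  93 105 104  94  67  69  71  79  83  83  82  77  72  67  67  62
   66  68]
 [ 77  96 112 112 115  96  66  64  72  74  86  84  84  84  77  72  72  66
   69  65]]
```

{"fn": "move_arm", "kwargs": {
  "deltas": [
    {"rx": 0.3, "ry": 0, "rz": 35.8, "dx": -337, "dy": 10, "dz": 1, "gripper": 0.3},
    {"rx": 0.3, "ry": 0, "rz": 35.8, "dx": -337, "dy": 10, "dz": 1, "gripper": 0.3},
    {"rx": 0.3, "ry": 0, "rz": 35.8, "dx": -337, "dy": 10, "dz": 1, "gripper": 0.3},
    {"rx": 0.3, "ry": 0, "rz": 35.8, "dx": -337, "dy": 10, "dz": 1, "gripper": 0.3},
    {"rx": 0.3, "ry": 0, "rz": 35.8, "dx": -337, "dy": 10, "dz": 1, "gripper": 0.3},
    {"rx": 0.3, "ry": 0, "rz": 35.8, "dx": -337, "dy": 10, "dz": 1, "gripper": 0.3},
    {"rx": 0.3, "ry": 0, "rz": 35.8, "dx": -337, "dy": 10, "dz": 1, "gripper": 0.3},
    {"rx": 0.3, "ry": 0, "rz": 35.8, "dx": -337, "dy": 10, "dz": 1, "gripper": 0.3},
    {"rx": 0.3, "ry": 0, "rz": 35.8, "dx": -337, "dy": 10, "dz": 1, "gripper": 0.3},
    {"rx": 0.3, "ry": 0, "rz": 35.8, "dx": -337, "dy": 10, "dz": 1, "gripper": 0.3}
  ]
}}

```text
clock: 7.4
ee_pos: [0.5723, -0.0249, 0.2561]
eef_rot: [-3.134, 0.003, 1.529]
ft_force: [-0.4, 1.1, -0.0]
width: 0.0556
```

```bash
python3 -c "
from h import *
w=cap('wrist','w4.png')
g=[.5755,-.0247]
az=np.arctan2(g[1],g[0]); delta(frame(0,az),[*g,.26])
print(proj(w,[[*g,.187],[*g,.122],[*g,.113]]))
im=cv2.imread('pics/w4.png')[100:400,160:480]; cv2.imwrite('pics/w4c.png',cv2.resize(im,None,fx=2,fy=2))"
```

```text
rot deg [-0.4  0.2  0.1] mm [ 0.1  3.  -3.4] j [-0.17  0.36 -0.08  1.14 -0.   -0.13] clk 7.45 w 0.0556
[[324.41253125 220.75976128]
 [324.39548703 194.47880591]
 [324.39367048 191.69420027]]
```

View pics/w4c.png

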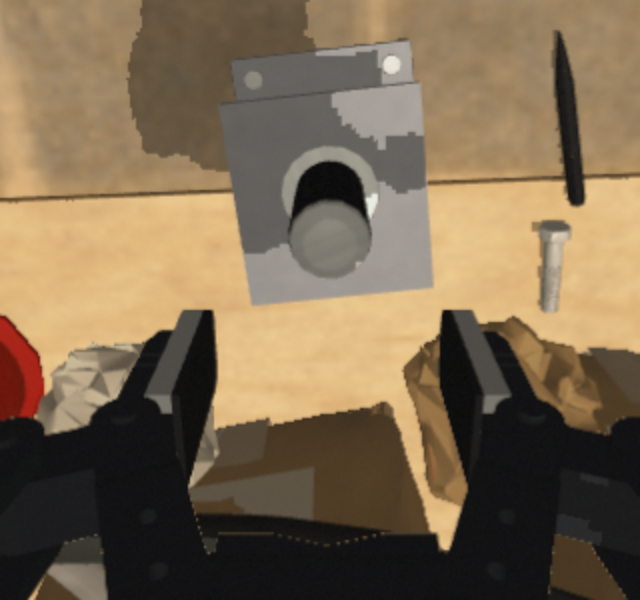

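The gun's end is centred at crop (330,239), which is pixel (325,219.5), against a predicted (324.4,220.8). Half way down next.

{"fn": "move_arm", "kwargs": {
  "deltas": [
    {"rx": 0, "ry": 0, "rz": 0, "dx": 0.5, "dy": 0, "dz": 20, "gripper": 0.3},
    {"rx": 0, "ry": 0, "rz": 0, "dx": 0.5, "dy": 0, "dz": 40, "gripper": 0.3},
    {"rx": 0, "ry": 0, "rz": 0, "dx": 0.5, "dy": 0, "dz": 50, "gripper": 0.3},
    {"rx": 0, "ry": 0, "rz": 0, "dx": 0.5, "dy": 0, "dz": 50, "gripper": 0.3},
    {"rx": 0, "ry": 0, "rz": 0, "dx": 0.5, "dy": 0, "dz": 50, "gripper": 0.3}
  ]
}}

```text
clock: 7.95
ee_pos: [0.5734, -0.025, 0.208]
eef_rot: [-3.138, 0.004, 1.529]
ft_force: [0.7, -0.4, 0.2]
width: 0.0553
```

```bash
python3 -c "
from h import *
g=[.5755,-.0247]
az=np.arctan2(g[1],g[0]); delta(frame(0,az),[*g,.133]); print(env.observe()['ee_pos'])"
```

```text
rot deg [-0.2  0.2  0. ] mm [ 0.7  2.3 75. ] j [-0.17  0.39 -0.16  1.02 -0.   -0.13] clk 7.95 w 0.0553
[ 0.57343903 -0.02503751  0.20801435]
```

{"fn": "move_arm", "kwargs": {
  "deltas": [
    {"rx": 0, "ry": 0, "rz": 0, "dx": 0.5, "dy": 2, "dz": 35, "gripper": 0.3},
    {"rx": 0, "ry": 0, "rz": 0, "dx": 0.5, "dy": 2, "dz": 60, "gripper": 0.3},
    {"rx": 0, "ry": 0, "rz": 0, "dx": 0.5, "dy": 2, "dz": 75, "gripper": 0.2},
    {"rx": 0, "ry": 0, "rz": 0, "dx": 0.5, "dy": 2, "dz": 75, "gripper": 0.2},
    {"rx": 0, "ry": 0, "rz": 0, "dx": 0.5, "dy": 2, "dz": 75, "gripper": -1},
    {"rx": 0, "ry": 0, "rz": 0, "dx": 0.5, "dy": 2, "dz": 75, "gripper": -1},
    {"rx": 0, "ry": 0, "rz": 0, "dx": 0.5, "dy": 2, "dz": 75, "gripper": -1},
    {"rx": 0, "ry": 0, "rz": 0, "dx": 0.5, "dy": 2, "dz": 75, "gripper": -1},
    {"rx": 0, "ry": 0, "rz": 0, "dx": 0.5, "dy": 2, "dz": 75, "gripper": -1}
  ],
  "squeeze": 100
}}

```text
clock: 8.85
ee_pos: [0.5764, -0.0253, 0.1343]
eef_rot: [-3.141, 0.003, 1.528]
ft_force: [-0.0, 1.8, 6.3]
width: 0.0291
```

{"fn": "move_arm", "kwargs": {
  "deltas": [
    {"rx": 0, "ry": 0, "rz": 0, "dx": 0, "dy": 0, "dz": -10, "gripper": -1},
    {"rx": 0, "ry": 0, "rz": 0, "dx": 0, "dy": 0, "dz": -30, "gripper": -1},
    {"rx": 0, "ry": 0, "rz": 0, "dx": 0, "dy": 0, "dz": -60, "gripper": -1},
    {"rx": 0, "ry": 0, "rz": 0, "dx": 0, "dy": 0, "dz": -90, "gripper": -1},
    {"rx": 0, "ry": 0, "rz": 0, "dx": 0, "dy": 0, "dz": -125, "gripper": -1},
    {"rx": 0, "ry": 0, "rz": 0, "dx": 0, "dy": 0, "dz": -160, "gripper": -1},
    {"rx": 0, "ry": 0, "rz": 0, "dx": 0, "dy": 0, "dz": -160, "gripper": -1},
    {"rx": 0, "ry": 0, "rz": 0, "dx": 0, "dy": 0, "dz": -160, "gripper": -1}
  ]
}}

```text
clock: 9.65
ee_pos: [0.5759, -0.0251, 0.2927]
eef_rot: [-3.138, 0.004, 1.528]
ft_force: [0.1, 1.0, -5.0]
width: 0.0293
```

```bash
python3 -c "
from h import *
s=env.observe(); print(s['ee_pos'],s['ft_force'],s['width'])
H=np.array([.5407,.3067,.1195]); R=frame(np.pi/6,AZ)
p=H-(.115+.060)*R[:,2]; print(p); delta(R,p)"
```

```text
[ 0.57587477 -0.02505471  0.29270286] [ 0.08509328  0.99629697 -5.0402068 ] 0.02926101405456416
[0.46322806 0.26602632 0.27105445]
rot deg [-29.5   8.1 -29.4] mm [ 286.1 -125.    20.9] j [-0.17  0.35 -0.    1.22 -0.   -0.13] clk 9.65 w 0.0293
```

The gun is free, carrying about 5 N of weight. Next is the pre-press pose, coaxial with the nipple and 60 mm out.

{"fn": "move_arm", "kwargs": {
  "deltas": [
    {"rx": -8, "ry": 2, "rz": -8, "dx": 40, "dy": -20, "dz": -20, "gripper": -1},
    {"rx": -16, "ry": 4, "rz": -16, "dx": 85, "dy": -45, "dz": -20, "gripper": -1},
    {"rx": -24, "ry": 6, "rz": -24, "dx": 130, "dy": -65, "dz": -15, "gripper": -1},
    {"rx": -29.5, "ry": 8, "rz": -29.4, "dx": 175, "dy": -85, "dz": -10, "gripper": -1},
    {"rx": -29.5, "ry": 8, "rz": -29.4, "dx": 220, "dy": -105, "dz": 0, "gripper": -1},
    {"rx": -29.5, "ry": 8, "rz": -29.4, "dx": 260, "dy": -118, "dz": 10, "gripper": -1},
    {"rx": -29.5, "ry": 8, "rz": -29.4, "dx": 286, "dy": -125, "dz": 21, "gripper": -1},
    {"rx": -29.5, "ry": 8, "rz": -29.4, "dx": 286, "dy": -125, "dz": 21, "gripper": -1},
    {"rx": -29.5, "ry": 8, "rz": -29.4, "dx": 286, "dy": -125, "dz": 21, "gripper": -1},
    {"rx": -29.5, "ry": 8, "rz": -29.4, "dx": 286, "dy": -125, "dz": 21, "gripper": -1},
    {"rx": -29.5, "ry": 8, "rz": -29.4, "dx": 286, "dy": -125, "dz": 21, "gripper": -1}
  ]
}}

```text
clock: 10.75
ee_pos: [0.4634, 0.2652, 0.2705]
eef_rot: [2.621, 0.0, 2.052]
ft_force: [-0.6, 0.2, -4.9]
width: 0.0288
```

```bash
python3 - <<'E'
from h import *
H=np.array([.5407,.3067,.1195]); R=frame(np.pi/6,AZ)
delta(R,H-.175*R[:,2])
s=env.observe();Rm=Ro.from_euler('xyz',s['eef_rot']).as_matrix();T=s['ee_pos']
t,a,w=cap('top'),cap('scene'),cap('wrist')
f=lambda c,x,y,W,H,k:cv2.resize(cv2.cvtColor(c['frame'],4)[y:y+H,x:x+W],None,fx=k,fy=k,interpolation=cv2.INTER_CUBIC)
A=np.hstack([f(t,190,140,80,50,5),f(a,255,120,80,50,5)])
cv2.imwrite('pics/c5.png',np.vstack([A,f(w,240,120,160,60,5)]))
for c in (t,a,w): print('mouth,seat,head',proj(c,[T+.124*Rm[:,2],T+.115*Rm[:,2],H,H-.015*-R[:,2]]).round(1).tolist())
E
```

```text
rot deg [-0.1  0.1 -0.1] mm [ 0.8  0.5 -0.4] j [ 0.34 -0.09 -0.72  0.42  0.07 -0.12] clk 10.75 w 0.0288
mouth,seat,head [[227.4, 195.6], [227.4, 197.2], [227.0, 187.1], [227.0, 184.7]]
mouth,seat,head [[285.3, 148.6], [284.4, 146.6], [289.9, 159.3], [291.2, 162.4]]
mouth,seat,head [[323.8, 192.5], [323.8, 195.6], [324.8, 179.0], [324.8, 175.5]]
```

View pics/c5.png

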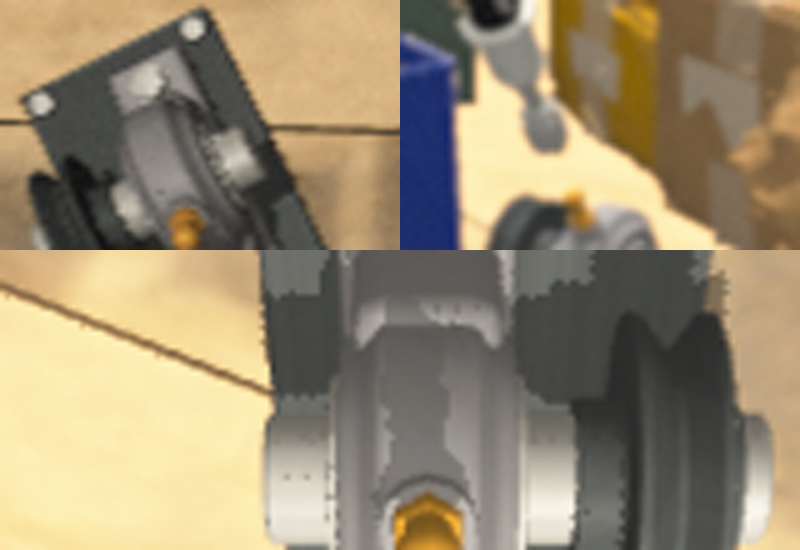

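In the scene view the coupler mouth is at about (284,150), close to its predicted place. The wrist crop cut off the coupler, so I'll look at it directly.

```bash
python3 - <<'E'
from h import *
w=cap('wrist','w6.png')
cv2.imwrite('pics/w6c.png',cv2.resize(cv2.imread('pics/w6.png')[160:300,250:400],None,fx=4,fy=4,interpolation=cv2.INTER_CUBIC))
E
```

```text
(no output)
```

View pics/w6c.png

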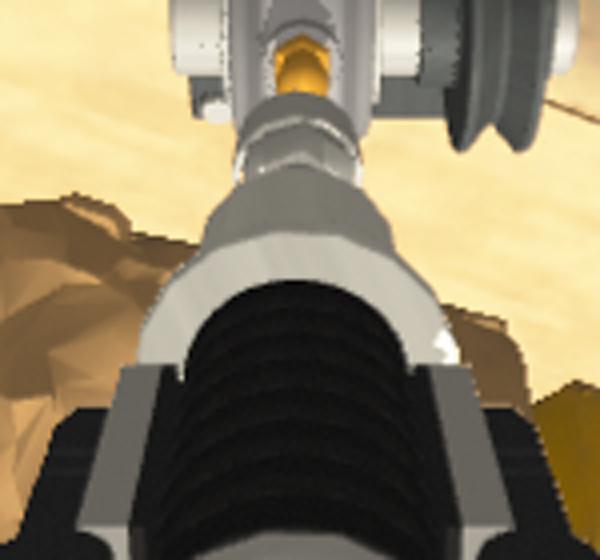

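In the wrist crop the coupler axis is at x≈299 and the nipple at x≈303, so they are about 1 px (1 mm) apart sideways, as predicted. I'll compare row residuals of the hexagon and the coupler's mouth edge to check the other direction.

```bash
python3 - <<'E'
from h import *
H=np.array([.5407,.3067,.1195]); R=frame(np.pi/6,AZ)
s=env.observe();Rm=Ro.from_euler('xyz',s['eef_rot']).as_matrix();T=s['ee_pos']
w=cap('wrist')
th=np.linspace(0,2*np.pi,73)
def ring(C,Rr,r): return C+r*(np.outer(np.cos(th),Rr[:,0])+np.outer(np.sin(th),Rr[:,1]))
def box(P): q=proj(w,P); return q.min(0).round(1),q.max(0).round(1)
print('mouth ring',box(ring(T+.124*Rm[:,2],Rm,.0135)))
print('collar ring',box(ring(T+(.124-.111)*Rm[:,2],Rm,.0225)))
print('gun end ring',box(ring(T-(.178-.124)*Rm[:,2],Rm,.0155)))
print('hex ring r9.8',box(ring(H+.015*R[:,2],R,.0098)),'r8.5',box(ring(H+.015*R[:,2],R,.0085)))
g=cv2.cvtColor(w['frame'],cv2.COLOR_RGB2HSV)
m=cv2.inRange(g,(8,170,90),(25,255,255));m[:160]=0;m[190:]=0;m[:,:310]=0;m[:,345:]=0
ys,xs=np.nonzero(m);print('hex seen',xs.min(),xs.max(),ys.min(),ys.max())
print('col 324 V',[(r,*w['frame'][r,324]) for r in range(164,240,1)][::1] if 0 else g[164:236,324,2].tolist())
# 1mm in tool y at head, px
print(proj(w,[H,H+.001*R[:,1]]))
E
```

```text
mouth ring (array([308.4, 178.1]), array([339.1, 207.5]))
collar ring (array([283. , 214.1]), array([364.9, 287.7]))
gun end ring (array([279.9, 305.3]), array([368.5, 376.4]))
hex ring r9.8 (array([315.4, 166.4]), array([333.6, 184.2])) r8.5 (array([316.6, 167.6]), array([332.4, 183. ]))
hex seen 319 331 169 182
col 324 V [118, 91, 116, 132, 130, 123, 150, 165, 146, 122, 122, 130, 140, 164, 190, 214, 230, 236, 214, 106, 108, 108, 106, 107, 117, 154, 155, 108, 111, 113, 116, 120, 123, 133, 159, 169, 147, 106, 119, 124, 124, 124, 125, 125, 124, 123, 124, 124, 125, 123, 123, 122, 121, 129, 164, 193, 196, 196, 196, 195, 194, 194, 193, 193, 194, 178, 17, 20, 15, 20, 24, 23]
[[324.53625982 178.85803238]
 [324.53722515 179.79828637]]
```

Allowing for the coupler's tapered nose, coupler, collar and hexagon all show about the same +2 px bias. The relative offset is therefore under 1 mm. I'll correct by (+0.9, +0.8) mm and advance 44 mm to stand just short of the jaws touching.

{"fn": "move_arm", "kwargs": {
  "deltas": [
    {"rx": 0, "ry": 0, "rz": 0, "dx": 0.9, "dy": 0.8, "dz": 15, "gripper": -1},
    {"rx": 0, "ry": 0, "rz": 0, "dx": 0.9, "dy": 0.8, "dz": 30, "gripper": -1},
    {"rx": 0, "ry": 0, "rz": 0, "dx": 0.9, "dy": 0.8, "dz": 40, "gripper": -1},
    {"rx": 0, "ry": 0, "rz": 0, "dx": 0.9, "dy": 0.8, "dz": 44, "gripper": -1},
    {"rx": 0, "ry": 0, "rz": 0, "dx": 0.9, "dy": 0.8, "dz": 44, "gripper": -1},
    {"rx": 0, "ry": 0, "rz": 0, "dx": 0.9, "dy": 0.8, "dz": 44, "gripper": -1}
  ]
}}

```text
clock: 11.6
ee_pos: [0.4828, 0.2775, 0.2334]
eef_rot: [2.619, 0.0, 2.054]
ft_force: [0.4, 0.1, -4.7]
width: 0.0289
```

```bash
python3 - <<'E'
from h import *
H=np.array([.5407,.3067,.1195]); R=frame(np.pi/6,AZ)
delta(R,H-.115*R[:,2]); print(env.observe()['ft_force'])
t,a,w=cap('top'),cap('scene'),cap('wrist')
f=lambda c,x,y,W,H,k:cv2.resize(cv2.cvtColor(c['frame'],4)[y:y+H,x:x+W],None,fx=k,fy=k,interpolation=cv2.INTER_CUBIC)
cv2.imwrite('pics/c7.png',np.hstack([f(a,265,115,50,60,8),f(w,300,160,50,60,8)]))
E
```

```text
rot deg [-0.1  0.  -0. ] mm [-1.  -0.8 16.1] j [ 0.35 -0.   -0.74  0.31  0.06 -0.11] clk 11.6 w 0.0289
[ 0.37430967  0.07979864 -4.69093041]
```

View pics/c7.png

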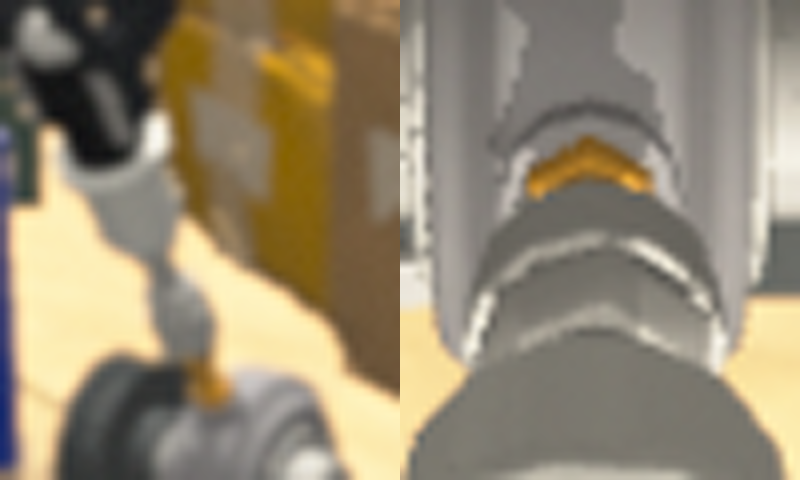

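Wrist view: hexagon centre at x≈590, coupler at x≈600 (÷8), so the coupler is about 1.1 mm to the right. In the scene view the gun's axis runs straight into the nipple. I'll correct by -1 mm in x and press in.

{"fn": "move_arm", "kwargs": {
  "deltas": [
    {"rx": 0, "ry": 0, "rz": 0, "dx": -1, "dy": -0.2, "dz": 1, "gripper": -1},
    {"rx": 0, "ry": 0, "rz": 0, "dx": -1, "dy": -0.2, "dz": 3, "gripper": -1},
    {"rx": 0, "ry": 0, "rz": 0, "dx": -1, "dy": -0.2, "dz": 5, "gripper": -1},
    {"rx": 0, "ry": 0, "rz": 0, "dx": -1, "dy": -0.2, "dz": 7, "gripper": -1},
    {"rx": 0, "ry": 0, "rz": 0, "dx": -1, "dy": -0.2, "dz": 9, "gripper": -1},
    {"rx": 0, "ry": 0, "rz": 0, "dx": -1, "dy": -0.2, "dz": 9, "gripper": -1}
  ],
  "squeeze": 115
}}

```text
clock: 12.35
ee_pos: [0.4872, 0.2787, 0.2248]
eef_rot: [2.62, -0.0, 2.054]
ft_force: [2.3, 1.4, -5.5]
width: 0.0291
```

{"fn": "move_arm", "kwargs": {
  "deltas": [
    {"rx": 0, "ry": 0, "rz": 0, "dx": 0, "dy": 0, "dz": 1.5, "gripper": -1},
    {"rx": 0, "ry": 0, "rz": 0, "dx": 0, "dy": 0, "dz": 3, "gripper": -1},
    {"rx": 0, "ry": 0, "rz": 0, "dx": 0, "dy": 0, "dz": 4, "gripper": -1},
    {"rx": 0, "ry": 0, "rz": 0, "dx": 0, "dy": 0, "dz": 4, "gripper": -1}
  ]
}}

```text
clock: 12.75
ee_pos: [0.4887, 0.2795, 0.2212]
eef_rot: [2.62, -0.0, 2.054]
ft_force: [0.6, 1.7, -6.4]
width: 0.0292
```

{"fn": "move_arm", "kwargs": {
  "deltas": [
    {"rx": 0, "ry": 0, "rz": 0, "dx": 0, "dy": 0, "dz": 1.5, "gripper": -1},
    {"rx": 0, "ry": 0, "rz": 0, "dx": 0, "dy": 0, "dz": 3, "gripper": -1},
    {"rx": 0, "ry": 0, "rz": 0, "dx": 0, "dy": 0, "dz": 3, "gripper": -1}
  ]
}}

```text
clock: 13.05
ee_pos: [0.49, 0.2801, 0.2195]
eef_rot: [2.62, 0.0, 2.054]
ft_force: [-5.7, -2.8, 4.2]
width: 0.0289
```

```bash
python3 - <<'E'
from h import *
H=np.array([.5407,.3067,.1195]); R=frame(np.pi/6,AZ)
delta(R,H-.115*R[:,2])
a,w=cap('scene'),cap('wrist')
s=env.observe();print(R.T@s['ft_force'],s['ft_torque'])
f=lambda c,x,y,W,H,k:cv2.resize(cv2.cvtColor(c['frame'],4)[y:y+H,x:x+W],None,fx=k,fy=k,interpolation=cv2.INTER_CUBIC)
cv2.imwrite('pics/c8.png',np.hstack([f(a,265,115,50,60,8),f(w,300,160,50,60,8)]))
E
```

```text
rot deg [-0.1  0.  -0. ] mm [-0.  -0.4  0.2] j [ 0.35  0.03 -0.75  0.27  0.06 -0.11] clk 13.05 w 0.0289
[ 0.93321548 -3.93101099 -6.55052368] [-0.48522904  1.29405495  0.10164867]
```

View pics/c8.png

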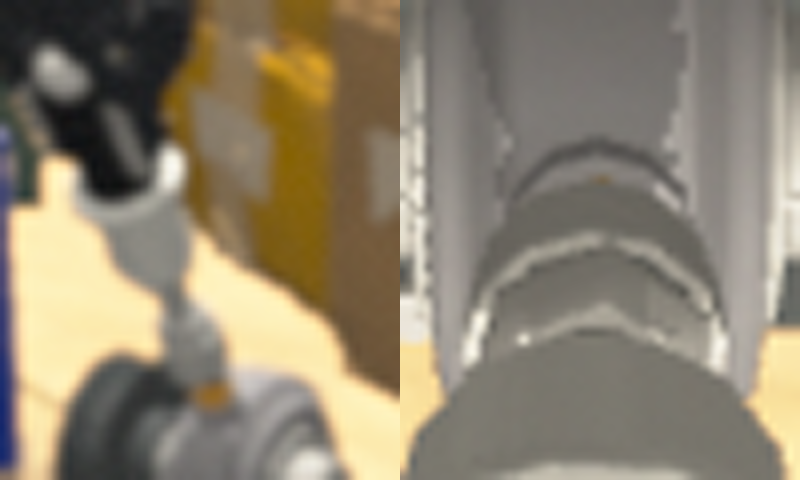

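Contact force is about 11 N along the axis with little sideways. The coupler covers the head and only a sliver of brass shows at wrist crop (603,180). The nozzle spring is now loaded, so I keep pushing straight.

{"fn": "move_arm", "kwargs": {
  "deltas": [
    {"rx": 0, "ry": 0, "rz": 0, "dx": 0, "dy": 0, "dz": 2, "gripper": -1},
    {"rx": 0, "ry": 0, "rz": 0, "dx": 0, "dy": 0, "dz": 4, "gripper": -1},
    {"rx": 0, "ry": 0, "rz": 0, "dx": 0, "dy": 0, "dz": 6, "gripper": -1},
    {"rx": 0, "ry": 0, "rz": 0, "dx": 0, "dy": 0, "dz": 8, "gripper": -1},
    {"rx": 0, "ry": 0, "rz": 0, "dx": 0, "dy": 0, "dz": 8, "gripper": -1},
    {"rx": 0, "ry": 0, "rz": 0, "dx": 0, "dy": 0, "dz": 8, "gripper": -1}
  ]
}}

```text
clock: 13.75
ee_pos: [0.4934, 0.282, 0.2128]
eef_rot: [2.619, 0.0, 2.054]
ft_force: [-6.7, -3.0, 6.0]
width: 0.0287
```

```bash
cat > st.py <<'E'
from h import *
H=np.array([.5407,.3067,.1195]); R=frame(np.pi/6,AZ)
delta(R,H-.115*R[:,2])
s=env.observe();print(R.T@(s['ft_force']-[.2,.1,-4.8]))
E
python3 st.py
```

```text
rot deg [-0.1  0.  -0. ] mm [-0.1 -0.5 -7.5] j [ 0.36  0.05 -0.75  0.25  0.06 -0.11] clk 13.75 w 0.0287
[  0.4449147   -1.08838445 -13.14746511]
```

{"fn": "move_arm", "kwargs": {
  "deltas": [
    {"rx": 0, "ry": 0, "rz": 0, "dx": 0, "dy": 0, "dz": 1, "gripper": -1},
    {"rx": 0, "ry": 0, "rz": 0, "dx": 0, "dy": 0, "dz": 2, "gripper": -1},
    {"rx": 0, "ry": 0, "rz": 0, "dx": 0, "dy": 0, "dz": 3, "gripper": -1},
    {"rx": 0, "ry": 0, "rz": 0, "dx": 0, "dy": 0, "dz": 3, "gripper": -1},
    {"rx": 0, "ry": 0, "rz": 0, "dx": 0, "dy": 0, "dz": 3, "gripper": -1}
  ]
}}

```text
clock: 14.25
ee_pos: [0.4947, 0.2826, 0.2102]
eef_rot: [2.619, 0.0, 2.054]
ft_force: [-7.6, -3.5, 6.9]
width: 0.0292
```

```bash
python3 st.py; python3 - <<'E'
from h import *
a,w=cap('scene'),cap('wrist')
f=lambda c,x,y,W,H,k:cv2.resize(cv2.cvtColor(c['frame'],4)[y:y+H,x:x+W],None,fx=k,fy=k,interpolation=cv2.INTER_CUBIC)
cv2.imwrite('pics/c9.png',np.hstack([f(a,265,115,50,60,8),f(w,285,160,80,120,4)]))
E
```

```text
rot deg [-0.1  0.  -0. ] mm [ -0.1  -0.4 -10.5] j [ 0.36  0.05 -0.75  0.24  0.06 -0.11] clk 14.25 w 0.0292
[  0.44641013  -1.64374877 -14.4155245 ]
```

View pics/c9.png

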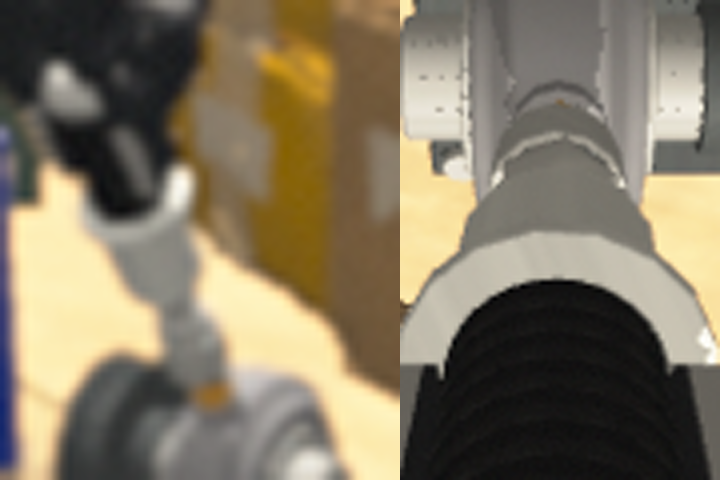

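The gun hasn't slipped: the collar edge is still at row 218 and the handle is unchanged. In both views the coupler has stayed put on the nipple while the barrel telescoped down about 11 mm. The coupler is home with only the hexagon showing below it. I'll push 2 mm more for margin and hold.

{"fn": "move_arm", "kwargs": {
  "deltas": [
    {"rx": 0, "ry": 0, "rz": 0, "dx": 0, "dy": 0, "dz": 1, "gripper": -1},
    {"rx": 0, "ry": 0, "rz": 0, "dx": 0, "dy": 0, "dz": 2, "gripper": -1},
    {"rx": 0, "ry": 0, "rz": 0, "dx": 0, "dy": 0, "dz": 2, "gripper": -1},
    {"rx": 0, "ry": 0, "rz": 0, "dx": 0, "dy": 0, "dz": 2, "gripper": -1},
    {"rx": 0, "ry": 0, "rz": 0, "dx": 0, "dy": 0, "dz": 2, "gripper": -1}
  ]
}}

```text
clock: 14.85
ee_pos: [0.4956, 0.2831, 0.2086]
eef_rot: [2.619, 0.0, 2.054]
ft_force: [-6.6, -2.8, 7.3]
width: 0.0292
```

```bash
python3 st.py; python3 - <<'E'
from h import *
cap('top','t9.png')
A=cv2.imread('pics/top0.png');B=cv2.imread('pics/t9.png')
cv2.imwrite('pics/d9.png',cv2.resize(np.vstack([A[130:310,180:450],B[130:310,180:450]]),None,fx=1.6,fy=1.6))
E
```

```text
rot deg [-0.1  0.  -0. ] mm [ -0.1  -0.5 -12.4] j [ 0.36  0.06 -0.76  0.24  0.06 -0.11] clk 14.85 w 0.0292
[  0.57191858  -0.40331422 -14.16507218]
```

```bash
python3 - <<'E'
import cv2,numpy as np
A=cv2.imread('pics/top0.png').astype(int);B=cv2.imread('pics/t9.png').astype(int)
for n,x,y in [('tin',293,229),('punch',303,180),('bolt',306,145),('key',427,247),('red1',332,238),('red2',397,223)]:
    print(n,abs(A-B)[y-12:y+12,x-12:x+12].mean().round(1))
from station import hand_in; print(hand_in())
E
```

```text
tin 10.0
punch 7.8
bolt 10.7
key 8.4
red1 7.7
red2 7.0
the job is handed in; nothing more can be done
None
```

I handed the job in at about 15 s of the 51 s limit. The gun is still gripped at 115 N and pressed on the nipple against its spring.

- **Dust cap:** I pulled it off along the nipple's axis and set it mouth-down on bare bench near (0.38, 0.25). It touched down at about 8 N before I let go. I did not confirm its standing pose in a viewed picture afterwards; the top picture's pixels there showed a dark blob where expected.
- **Coupler:** I lifted the gun clear of its stand, lined it up to within about 1 mm and pressed it on. The pictures showed the coupler staying on the nipple with only the hexagon visible below it. I judged the snap from that, because I never saw a clear peak in the force readings.
- **Nozzle travel:** The last check put the tube about 12.5 to 14 mm into its 16 mm travel. That comes from the arm moving 12.6 mm after the coupler seated, plus at most 1–2 mm already compressed. The axial push was about 14 N with no end-stop jump and under 1 N sideways. By the spring's figures 14 N is slightly more than expected, probably sensor offset.
- **Slip:** The gun had not slipped in the jaws when last viewed, 2 mm of push before the end.
- **Bystanders:** Before-and-after top pictures differ by a similar small amount at all the bystanders and the red guns (7 to 11 grey levels). I took that as noise or lighting, since I had used up the picture viewings and could not look at the last one.

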